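# Dose a ball bearing from the print shop's parts wheel

### The job

The white parts wheel on the dispenser holds a ball bearing in one pocket and a small steel pin in another. Turn the wheel by its bar handle until the pocket with the bearing is squarely over the drop hole (the notch with the white flap, above the catch tray), let go, then press the flap's side pad down and release it, so that the bearing is tipped out into the tray. The pin must stay in the wheel; work only the handle and pad, and do not touch the bearing with the gripper.

Things in the scene. Friction and masses are not known exactly. Their poses are not given: they have to be found in the camera images.
- dispenser: Fixed black stand, 176 mm wide, deck top 76 mm above the table. Origin on the table below the wheel's axis, z up. Drop hole: notch in the deck, 60 mm wide in local y, from local x -38 outward to -76 mm, closed by a white flap flush with the deck; its dosing point, where a pocket's centre must come, is local (-61.5, 0) mm. The flap is sprung shut, hinged about local y at x -38, z 76.
- pad (a point): Pressing point on the flat top of the flap's ribbed side pad (40 x 36 mm plate, 76 mm above the table, in the open beside the tray); at local (-106, -68) mm of the dispenser. Pushed straight down here about 42 mm, the flap tips outward to its stop at 0.65 rad (2.5 to 5 N) and a part on it slides out; the pad tilts and moves 15 mm towards the wheel under the finger. It springs back.
- tray (a point): Centre of the floor of the open black catch tray, fixed to the stand below the flap's outer end, axes as the dispenser's: inside 88 mm in x, 84 mm in y, walls 3 mm; floor 3 mm and rim 28 mm above the table.
- wheel: White wheel, radius 84 mm, 16 mm thick, underside 78 mm above the table; origin on its vertical axis at the underside. Turns freely either way, no stops, stays where left (0.06 N m). Six open-bottomed pockets 33 x 32 mm, centred 61.5 mm out every 60 degrees from local +x. Bar handle in the middle along local x: 56 mm long, 14 mm thick, 94 to 132 mm above the table.
- bearing: Steel ball bearing lying flat, 26 mm outer diameter, 8 mm thick, 19 g, dark ring and bore; origin at the centre of its underside. It lies on the deck in one of the wheel's pockets, with 3 mm play, and is dragged along by the wheel. Its pocket starts 45 to 75 degrees to one side of the drop hole.
- pin: Plain steel dowel pin, 12 mm diameter, 18 mm tall, standing in the pocket 45 to 75 degrees to the other side of the drop hole; origin at the centre of its underside. Must stay in the wheel, on the deck.
Mind the look-alikes: they are no part of the job. Leave any purple or turquoise look-alike of the bearing alone.

How it is judged (in metres and radians):
On the way:
1. the bearing, in its pocket, is over the drop hole (within 16 mm sideways of its middle), lying on the shut flap (y of bearing in the frame of dispenser between -0.016 and 0.016 m and x of bearing in the frame of dispenser between -0.078 and -0.045 m and height (world z) of bearing above 0.07 m), for 0.2 s.
At the end, for the whole second after the job is handed in: The bearing lies at rest inside the catch tray (inside its walls, lower than 32 mm above the table), and the pin is still in the wheel on the deck (higher than 70 mm, within 85 mm of the wheel's axis) (x of bearing in the frame of tray between -0.045 and 0.045 m and y of bearing in the frame of tray between -0.043 and 0.043 m and height (world z) of bearing below 0.032 m and linear speed of bearing below 0.02 m/s and height (world z) of pin above 0.07 m and horizontal distance between pin and wheel below 0.085 m); the robot touches nothing.
It fails at once if the pin is dropped out of the wheel (height (world z) of pin below 0.055 m).
It fails at once if the gripper touches the bearing (contact force between the fingers and bearing above 0.5 N).
It also fails if it takes over 45 s, if anything falls off the work surface, if the arm or the gripper's body presses on something with over 40 N, if the wrist force passes 120 N, or if a joint passes its speed limit or range.

### The arm

A 6-joint arm with a two-finger parallel gripper is mounted at the origin on the work surface. World frame = base frame: x ahead of the robot, y to its left, z up, the work surface at z = 0. Lengths are in mm, angles in rad, forces in N, time in s.
With the tool pointing down it reaches from about 350 to 775 mm from the base axis. Payload 7.3 kg.
Tool frame: the origin (TCP) lies at the very end of the fingers, on their centre line; the grasp point (between the pads) lies bot.grip_point_offset behind it (bot.grip_point_offset is the distance from the TCP to the grasp point, in mm); z points along the fingers, y is the line along which they close (so a half turn about z gives the same grasp; the last joint's range is limited). The gripper opens to 92 mm and grips with 3 to 60 N. Pads are 19 mm wide; open, the fingers measure 130 mm over their backs; the gripper's body (75 mm by 190 mm) begins 47 mm behind the grasp point.
Start: joints at [-1.454, 0.342, 1.524, -0, 1.275, -0.146], TCP at [136.41, -506.991, 197.341] pointing down, gripper open.
Joint ranges: [-2.53, 2.53], [-0.77, 2.02], [0.04, 2.7], [-1, 4.14], [0.28, 2.66], [-3.11, 3.11]. Speed limits (rad/s): [2.57, 2.57, 3.14, 3.14, 3.14, 3.14].

### API

Orientations are given as [roll, pitch, yaw] about the fixed x, y, z axes, in that order (R = Rz(yaw) Ry(pitch) Rx(roll)).
In Python, from plant import bot gives the robot as it stands. The module is installed in compiled form; this text tells all that it offers.
- The arm moves only by the tool carry_out, never from a script. Its argument "plan" is a list of rows, each an object of numbers: "tx", "ty", "tz": the shift along the world's x, y, z in mm; "rx", "ry", "rz": the turn, a rotation vector about the world's x, y, z in rad. A call has 1 to 12 rows; each row shifts and turns the commanded pose from where the row before left it; what a row does not reach is not made up. A row lasts 1/10 s, in which the tool goes at most 50 mm and 8.59 degrees, less where a joint would pass 70% of its speed; a pose out of reach is approached as far as the arm can. A call with a gripper value outside its range is refused whole. "gripper" is the closure, from 0 (fully open) to 1 (shut), set as the call begins (left out, the last holds). The fingers move at their own pace and stop on an object; the grip force is fixed at half the most. Time passes only in rows, so rows that do not move let the fingers close. It gives the time, the measured TCP pose, the force, the opening and the grip force at its end, in the units of the state.
- bot.get_obs(): the state, without advancing time (a new reading comes with each control period).
- bot.capture(name): name is "scene" or "top" or "wrist"; returns the picture (384x512x3 uint8, red, green, blue); there is no depth.
- bot.camera_model(name): a dict with "camera_matrix" (3x3 intrinsics, pixels), "dist" ([k1, k2, p1, p2, k3] as OpenCV has them; the pictures are not rectified), "R" (3x3) and "t" (3): a world point X has camera coordinates R X + t. Camera axes: x right, y down, z forward; pixel columns grow to the right and rows downward; lengths in mm; the calibration is good to about 2 mm. A picture is of the moment at which its call begins: read the wrist's pose just before it. camera_model takes no time and is no camera call; for the wrist camera it gives the pose at the moment of the call.
- bot.close_job(): hands the job in; it is judged then, once.
The state is a dict: "time": time; "joint_positions": joint angles; "dq": joint speeds; "tau": joint torques, N m; "tool_pos": TCP position; "tcp_rot": TCP orientation; "contact_force": force on the tool from outside, world axes, zero at the start; "moment": the same for the moment, N m; "grip_width": finger opening in mm; "finger_force": force on a finger pad.
Only numpy, scipy, OpenCV 4.12 (cv2) and the standard library are available. Lean on these libraries where they do the work, as an engineer would, in place of code of your own. Each camera call takes 0.05 s, during which the arm holds its last target. There are 200 camera calls.

## Working session

There is one attempt and no reset: what is moved stays moved. The work goes in short steps, Python scripts to look and compute and a tool call to move; the robot and the scene stay as the last step left them, time stands still between calls to the robot, and variables do not carry over. Pictures are saved under pics/ and viewed, at most 10 in all, crops included, and the job is handed in when it is done.

Besides the shell and the picture viewer there is one more tool, called after "Call:" as name([rows], argument=value, ...), one row to a line, values as JSON. carry_out: Moves the arm, as the interface text tells. Its arguments: {"type":"object","properties":{"plan":{"type":"array"},"gripper":{"type":"number"}},"required":["plan"]}

```bash
mkdir -p pics
python3 - <<'E'
from plant import bot
import cv2,numpy as np
a=bot.capture("scene");b=bot.capture("top")
cv2.imwrite("pics/scene0.png",a[:,:,::-1]);cv2.imwrite("pics/top0.png",b[:,:,::-1])
o=bot.get_obs();print(o['time'],o['tool_pos'],o['tcp_rot'],o['grip_width'],bot.grip_point_offset)
for n in("scene","top"):
  m=bot.camera_model(n);print(n,m)
E
```

```text
0.1 [ 136.34543155 -506.58947644  196.73502665] [-3.14030170e+00 -1.70383661e-04  2.62813603e-01] 91.62992586745884 18.8
scene {'camera_matrix': array([[403.49750281,   0.        , 253.25940068],
       [  0.        , 403.49750281, 191.22086141],
       [  0.        ,   0.        ,   1.        ]]), 'dist': array([-0.07454771,  0.        ,  0.        ,  0.        ,  0.        ]), 'R': array([[-0.06000939,  0.99806647, -0.01619248],
       [ 0.71424492,  0.03160102, -0.69918207],
       [-0.69731848, -0.05352289, -0.71476027]]), 't': array([  -6.77573218, -339.96925126, 1091.57310755])}
top {'camera_matrix': array([[444.8427311 ,   0.        , 253.73745762],
       [  0.        , 444.8427311 , 197.40252121],
       [  0.        ,   0.        ,   1.        ]]), 'dist': array([0.01844493, 0.        , 0.        , 0.        , 0.        ]), 'R': array([[-0.01417262, -0.99844631, -0.05388979],
       [-0.98876626,  0.02201468, -0.14783994],
       [ 0.1487966 ,  0.05118913, -0.98754202]]), 't': array([ 67.79298161, 528.83746927, 630.00281825])}
```

View pics/top0.png

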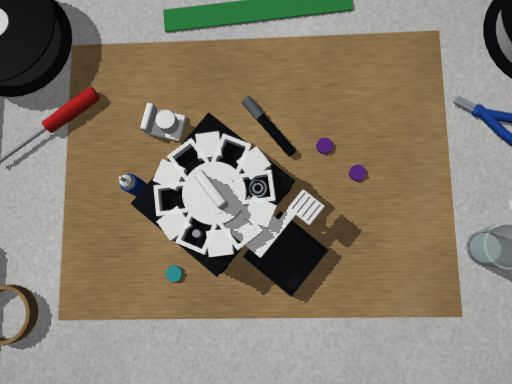

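View pics/scene0.png

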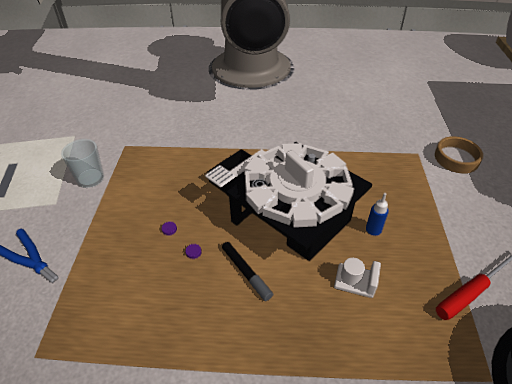

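The top view shows the wheel hub near (214,193), the bearing at (258,187), the pin at (197,234), the ribbed pad at (305,207) and the tray at (286,257). The look-alikes are the purple discs at (325,146) and (358,173) and the turquoise one at (175,274). The bearing I want is the dark ring with a bore inside the wheel pocket. I'll check it in a close crop.

Run:
```python
import cv2
a=cv2.imread("pics/top0.png")[110:300,125:335];cv2.imwrite("pics/c1.png",cv2.resize(a,None,fx=3.15,fy=3.15,interpolation=cv2.INTER_CUBIC)[:598])
a=cv2.imread("pics/scene0.png")[130:265,190:390];cv2.imwrite("pics/c2.png",cv2.resize(a,None,fx=4,fy=4,interpolation=cv2.INTER_CUBIC))
```

```text
(no output)
```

View pics/c1.png

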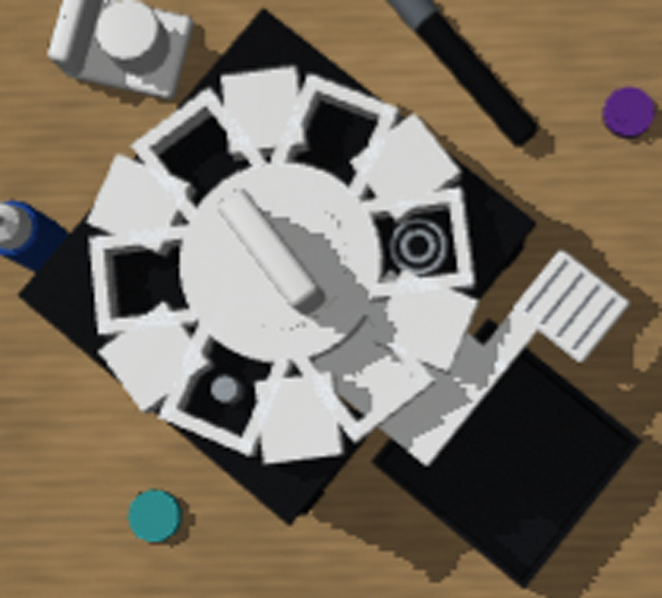

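View pics/c2.png

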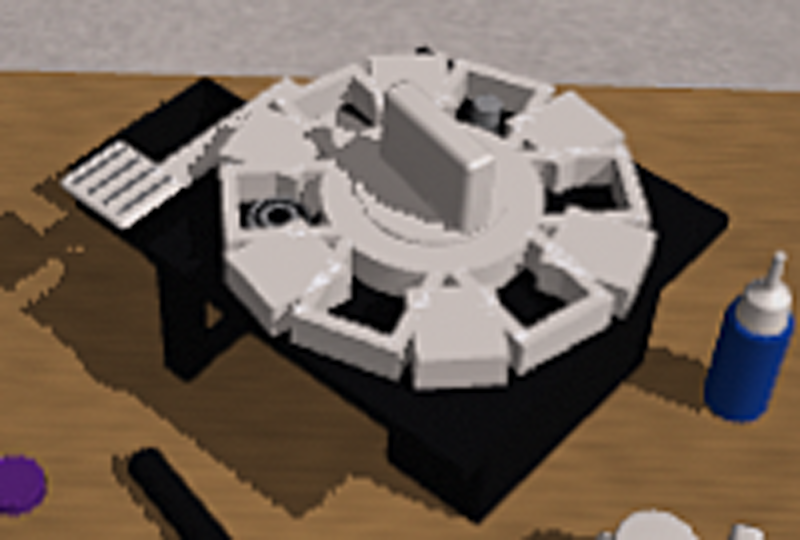

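In the crops the bearing is the dark ring with a bore at c1 (418,247), the pin is at c1 (225,389), and the handle runs from (232,203) to (300,295). The pad corners are around (573,306). Next I triangulate these.

```bash
cat > h.py <<'E'
import numpy as np,cv2
from plant import bot
def ray(m,p):
    K=m["camera_matrix"];u=cv2.undistortPoints(np.array([[p]],float),K,m["dist"])[0,0]
    R=m["R"];return -R.T@m["t"],R.T@np.array([u[0],u[1],1])
def tri(ms,ps):
    A=[];b=[]
    for m,p in zip(ms,ps):
        c,d=ray(m,p);d=d/np.linalg.norm(d);P=np.eye(3)-np.outer(d,d);A.append(P);b.append(P@c)
    A=np.vstack(A);b=np.hstack(b);x=np.linalg.lstsq(A,b,rcond=None)[0]
    return x,np.linalg.norm(A@x-b)
def atz(m,p,z):
    c,d=ray(m,p);return c+d*(z-c[2])/d[2]
def proj(m,X):
    return cv2.projectPoints(np.array(X,float).reshape(-1,3),cv2.Rodrigues(m["R"])[0],m["t"],m["camera_matrix"],m["dist"])[0][:,0]
E
python3 - <<'E'
from h import *
np.set_printoptions(precision=1,suppress=True)
T=bot.camera_model("top");S=bot.camera_model("scene")
t=lambda x,y:(x/3.15+125,y/3.15+110); s=lambda x,y:(x/4+190,y/4+130)
for n,a,b in [("bearing",(418,247),(276,214)),("pintop",(225,389),(487,100)),("h+",(232,203),(480,163)),("h-",(304,297),(397,90)),
 ("padtop",(565,250),(125,228)),("padright",(630,303),(62,182)),("padbot",(581,362),(120,140)),("padleft",(520,312),(182,180))]:
    print(n,*tri([T,S],[t(*a),s(*b)]))
C={k:atz(T,t(*p),76) for k,p in dict(L=(20,295),U=(263,10),R=(533,222),B=(290,522)).items()};print(C)
for n,p,z in[("hub",(280,262),94),("bear",(418,247),84),("pin",(225,389),94),("h+",(232,200),132),("h-",(306,297),132),("padc",(574,306),76),("trayc",None,28)]:
    if p:print(n,atz(T,t(*p),z))
print("tray rim",[atz(T,t(*p),28) for p in [(640,440),(525,587),(373,462)]])
E
```

```text
bearing [536.6  50.   82.2] 0.34068428514518095
pintop [473.5 136.3  92.1] 0.8530466296293392
h+ [549.9 127.6 125.6] 0.8380018970088734
h- [509.   96.6 126.1] 0.30682065156494115
padtop [535.5 -14.7  70.1] 2.343797323636692
padright [510.4 -43.8  71.5] 1.2760863446425552
padbot [484.1 -21.4  72.7] 0.516003772336432
padleft [507.3   6.5  71.7] 2.335698939150539
{'L': array([519.5, 233.7,  76. ]), 'U': array([652.1, 121.5,  76. ]), 'R': array([547.9,  -2. ,  76. ]), 'B': array([415.2, 109.3,  76. ])}
hub [529.2 111.1  94. ]
bear [536.3  50.1  84. ]
pin [473.4 135.4  94. ]
h+ [549.9 125.9 132. ]
h- [508.1  94.8 132. ]
padc [509.1 -19.2  76. ]
tray rim [array([450.3, -51.7,  28. ]), array([382.6,   4.7,  28. ]), array([441.8,  75.7,  28. ])]
```

Call:
carry_out([
  {"tx": 24,"ty": 36,"tz": 5,"rz": 0.03},
  {"tx": 24,"ty": 36,"tz": 5,"rz": 0.03},
  {"tx": 24,"ty": 36,"tz": 5,"rz": 0.03},
  {"tx": 24,"ty": 36,"tz": 5,"rz": 0.03},
  {"tx": 24,"ty": 36,"tz": 5,"rz": 0.03},
  {"tx": 24,"ty": 36,"tz": 5,"rz": 0.03},
  {"tx": 24,"ty": 36,"tz": 5,"rz": 0.03},
  {"tx": 24,"ty": 36,"tz": 5,"rz": 0.03},
  {"tx": 24,"ty": 36,"tz": 5,"rz": 0.03},
  {"tx": 24,"ty": 36,"tz": 5,"rz": 0.03},
  {"tx": 24,"ty": 36,"tz": 5,"rz": 0.03},
  {"tx": 24,"ty": 36,"tz": 5,"rz": 0.03},
], gripper=0)

```text
invalid input at $.plan[0]: expected keys tx, ty, tz, rx, ry, rz
```

Call:
carry_out([
  {"tx": 24,"ty": 36},
  {"tx": 24,"ty": 36},
  {"tx": 24,"ty": 36},
  {"tx": 20,"ty": 36},
  {},
  {},
])

```text
invalid input at $.plan[0]: expected keys tx, ty, tz, rx, ry, rz
```

Run:
```python
from h import *
np.set_printoptions(precision=2,suppress=True)
o=bot.get_obs();m=bot.camera_model("wrist");a=bot.capture("wrist");cv2.imwrite("pics/w0.png",a[:,:,::-1]);np.savez("w0.npz",**m)
print(o['time'],o['tool_pos'],o['tcp_rot'],o['joint_positions'],-m["R"].T@m["t"])
print(proj(m,[[529,111,94],[550,126.5,132],[508.5,95.5,132],[536.5,50,84],[509,-19,76]]))
```

```text
0.1 [ 136.35 -506.59  196.74] [-3.14 -0.    0.26] [-1.45  0.34  1.52 -0.    1.28 -0.15] [ 206.79 -487.29  383.6 ]
[[ 753.81  721.66]
 [3159.04 3309.65]
 [1632.34 1595.64]
 [ 370.92  328.04]
 [  95.78  -17.4 ]]
```

View pics/w0.png

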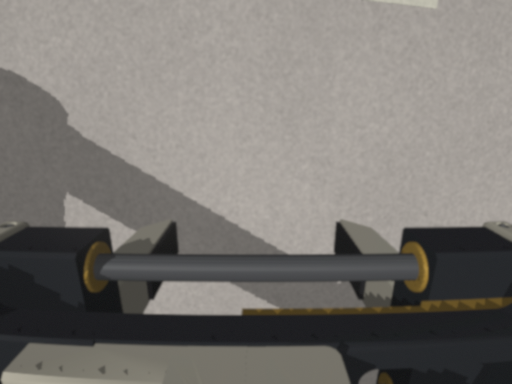

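The moves were refused because every row needs all six keys. The wrist picture shows only bare floor between the fingers. I'll resend with full rows.

Call:
carry_out([
  {"tx": 24,"ty": 36,"tz": 5,"rx": 0,"ry": 0,"rz": 0.03},
  {"tx": 24,"ty": 36,"tz": 5,"rx": 0,"ry": 0,"rz": 0.03},
  {"tx": 24,"ty": 36,"tz": 5,"rx": 0,"ry": 0,"rz": 0.03},
  {"tx": 24,"ty": 36,"tz": 5,"rx": 0,"ry": 0,"rz": 0.03},
  {"tx": 24,"ty": 36,"tz": 5,"rx": 0,"ry": 0,"rz": 0.03},
  {"tx": 24,"ty": 36,"tz": 5,"rx": 0,"ry": 0,"rz": 0.03},
  {"tx": 24,"ty": 36,"tz": 5,"rx": 0,"ry": 0,"rz": 0.03},
  {"tx": 24,"ty": 36,"tz": 5,"rx": 0,"ry": 0,"rz": 0.03},
  {"tx": 24,"ty": 36,"tz": 5,"rx": 0,"ry": 0,"rz": 0.03},
  {"tx": 24,"ty": 36,"tz": 5,"rx": 0,"ry": 0,"rz": 0.03},
  {"tx": 24,"ty": 36,"tz": 5,"rx": 0,"ry": 0,"rz": 0.03},
  {"tx": 24,"ty": 36,"tz": 5,"rx": 0,"ry": 0,"rz": 0.03},
], gripper=0)

```text
time: 1.35
tool_pos: [425.0, -73.2, 257.5]
tcp_rot: [3.141, 0.0, 0.624]
contact_force: [0.3, -0.9, 1.4]
grip_width: 91.6
finger_force: 0.0
```

Call:
carry_out([
  {"tx": 10,"ty": 36,"tz": 0,"rx": 0,"ry": 0,"rz": 0},
  {"tx": 10,"ty": 36,"tz": 0,"rx": 0,"ry": 0,"rz": 0},
  {"tx": 0,"ty": 0,"tz": 0,"rx": 0,"ry": 0,"rz": 0},
])

```text
time: 1.65
tool_pos: [444.8, 0.6, 257.1]
tcp_rot: [-3.14, -0.001, 0.628]
contact_force: [0.1, -0.9, 0.1]
grip_width: 91.5
finger_force: 0.0
```

Run:
```python
from h import *
np.set_printoptions(precision=2,suppress=True)
o=bot.get_obs();m=bot.camera_model("wrist");a=bot.capture("wrist");cv2.imwrite("pics/w1.png",a[:,:,::-1]);np.savez("w1.npz",**m)
print(o['time'],o['tool_pos'],o['tcp_rot'],o['joint_positions'],-m["R"].T@m["t"])
print(proj(m,[[529,111,94],[550,126.5,132],[508.5,95.5,132],[536.5,50,84],[509,-19,76]]))
```

```text
1.65 [444.81   0.62 257.09] [-3.14 -0.    0.63] [-0.17  0.15  1.62  0.    1.38  0.77] [503.7   44.09 443.97]
[[220.18  49.36]
 [214.71  13.54]
 [216.9   69.92]
 [268.54  78.27]
 [300.04 132.61]]
```

View pics/w1.png

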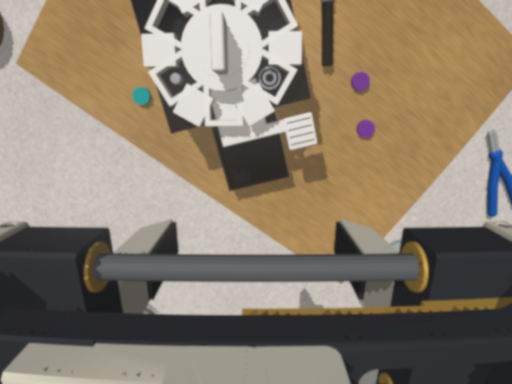

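The wrist view agrees with the predictions to about 1–2 px: bearing (269,77), handle end (219,70), pad (301,131). I'll move over the handle and go down.

Call:
carry_out([
  {"tx": 28,"ty": 37,"tz": 0,"rx": 0,"ry": 0,"rz": 0.012},
  {"tx": 28,"ty": 37,"tz": 0,"rx": 0,"ry": 0,"rz": 0},
  {"tx": 28,"ty": 36.5,"tz": 0,"rx": 0,"ry": 0,"rz": 0},
  {"tx": 0,"ty": 0,"tz": -40,"rx": 0,"ry": 0,"rz": 0},
  {"tx": 0,"ty": 0,"tz": -40,"rx": 0,"ry": 0,"rz": 0},
  {"tx": 0,"ty": 0,"tz": -25,"rx": 0,"ry": 0,"rz": 0},
  {"tx": 0,"ty": 0,"tz": -25,"rx": 0,"ry": 0,"rz": 0},
  {"tx": 0,"ty": 0,"tz": -20,"rx": 0,"ry": 0,"rz": 0},
  {"tx": 0,"ty": 0,"tz": -4,"rx": 0,"ry": 0,"rz": 0},
  {"tx": 0,"ty": 0,"tz": 0,"rx": 0,"ry": 0,"rz": 0},
])

```text
time: 2.7
tool_pos: [528.2, 106.5, 103.1]
tcp_rot: [-3.141, 0.001, 0.634]
contact_force: [-0.0, 0.4, 0.8]
grip_width: 92.0
finger_force: 0.0
```

Call:
carry_out([
  {"tx": 0,"ty": 0,"tz": 0,"rx": 0,"ry": 0,"rz": 0},
  {"tx": 0,"ty": 0,"tz": 0,"rx": 0,"ry": 0,"rz": 0},
  {"tx": 0,"ty": 0,"tz": 0,"rx": 0,"ry": 0,"rz": 0},
  {"tx": 0,"ty": 0,"tz": 0,"rx": 0,"ry": 0,"rz": 0},
  {"tx": 0,"ty": 0,"tz": 0,"rx": 0,"ry": 0,"rz": 0},
  {"tx": 0,"ty": 0,"tz": 0,"rx": 0,"ry": 0,"rz": 0},
  {"tx": 0,"ty": 0,"tz": 0,"rx": 0,"ry": 0,"rz": 0},
  {"tx": 0,"ty": 0,"tz": 0,"rx": 0,"ry": 0,"rz": 0},
], gripper=0.9)

```text
time: 3.5
tool_pos: [528.4, 107.5, 103.3]
tcp_rot: [3.142, 0.0, 0.635]
contact_force: [-0.2, -0.2, -0.9]
grip_width: 32.6
finger_force: 0.0
```

Call:
carry_out([
  {"tx": 0.5,"ty": 3.5,"tz": 0,"rx": 0,"ry": 0,"rz": 0.005},
  {"tx": 0,"ty": 0,"tz": 0,"rx": 0,"ry": 0,"rz": 0},
  {"tx": 0,"ty": 0,"tz": 0,"rx": 0,"ry": 0,"rz": 0},
  {"tx": 0,"ty": 0,"tz": 0,"rx": 0,"ry": 0,"rz": 0},
  {"tx": 0,"ty": 0,"tz": 0,"rx": 0,"ry": 0,"rz": 0},
  {"tx": 0,"ty": 0,"tz": 0,"rx": 0,"ry": 0,"rz": 0},
])

```text
time: 4.1
tool_pos: [528.9, 111.0, 103.3]
tcp_rot: [3.142, 0.0, 0.64]
contact_force: [0.6, -0.0, -0.6]
grip_width: 9.2
finger_force: 0.0
```

The opening is 9.2 mm, less than the 14 mm bar, with no finger force, so something is off. I'll take a look.

Run:
```python
from h import *
np.set_printoptions(precision=2,suppress=True)
a=bot.capture("top");b=bot.capture("scene")
A=cv2.resize(a[110:300,125:335],None,fx=2.1,fy=2.1,interpolation=cv2.INTER_CUBIC)[:399,:400]
B=cv2.resize(b[80:280,190:390],(400,399),interpolation=cv2.INTER_CUBIC)
cv2.imwrite("pics/d1.png",np.hstack([A,B])[:,:,::-1]);o=bot.get_obs();print(o['grip_width'],o['finger_force'],o['tool_pos'],o['moment'])
```

```text
9.035674176983305 0.0 [528.89 110.97 103.32] [-0.06 -0.07 -0.  ]
```

View pics/d1.png

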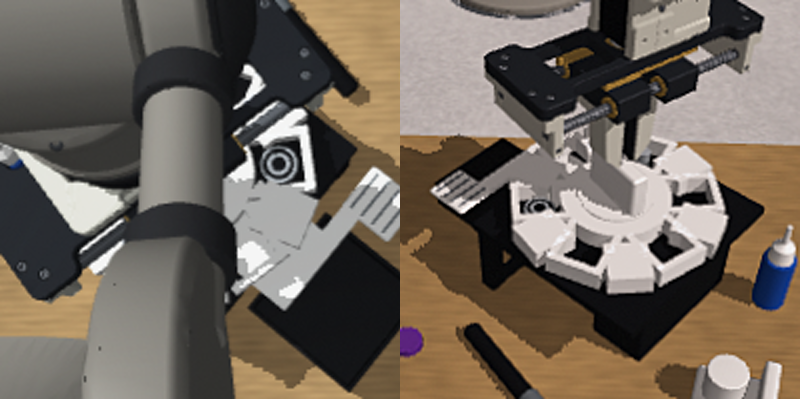

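The fingers straddle the bar in the right half of the picture, so the bar may be thinner there or the reading offset. I'll close fully and read the force.

Call:
carry_out([
  {"tx": 0,"ty": 0,"tz": 0,"rx": 0,"ry": 0,"rz": 0},
  {"tx": 0,"ty": 0,"tz": 0,"rx": 0,"ry": 0,"rz": 0},
  {"tx": 0,"ty": 0,"tz": 0,"rx": 0,"ry": 0,"rz": 0},
], gripper=1)

```text
time: 4.5
tool_pos: [528.9, 111.0, 103.4]
tcp_rot: [3.141, -0.0, 0.64]
contact_force: [0.6, 0.6, -0.4]
grip_width: 0.7
finger_force: 0.0
```

The gripper shut fully on nothing. I'll compare the scene before and now, with the TCP and handle ends projected onto both.

Run:
```python
from h import *
np.set_printoptions(precision=1,suppress=True)
b=bot.capture("scene");cv2.imwrite("pics/scene1.png",b[:,:,::-1]);m=bot.camera_model("scene")
P=proj(m,[[529,111,103.3],[550,126.5,132],[508.5,95.5,132],[529,111,94]]);print(P)
out=[]
for im in(cv2.imread("pics/scene0.png"),cv2.imread("pics/scene1.png")):
    c=cv2.resize(im[110:222,245:320],None,fx=5.3,fy=5.3,interpolation=cv2.INTER_CUBIC)
    for p,col in zip(P,[(0,0,255),(0,200,0),(0,200,0),(255,0,0)]): cv2.circle(c,tuple(int(v) for v in (p-[245,110]+.5)*5.3),3,col,-1)
    out.append(c)
cv2.imwrite("pics/e1.png",np.hstack(out))
```

```text
[[297.5 171.9]
 [309.2 167.7]
 [288.6 149.5]
 [297.2 176.1]]
```

View pics/e1.png

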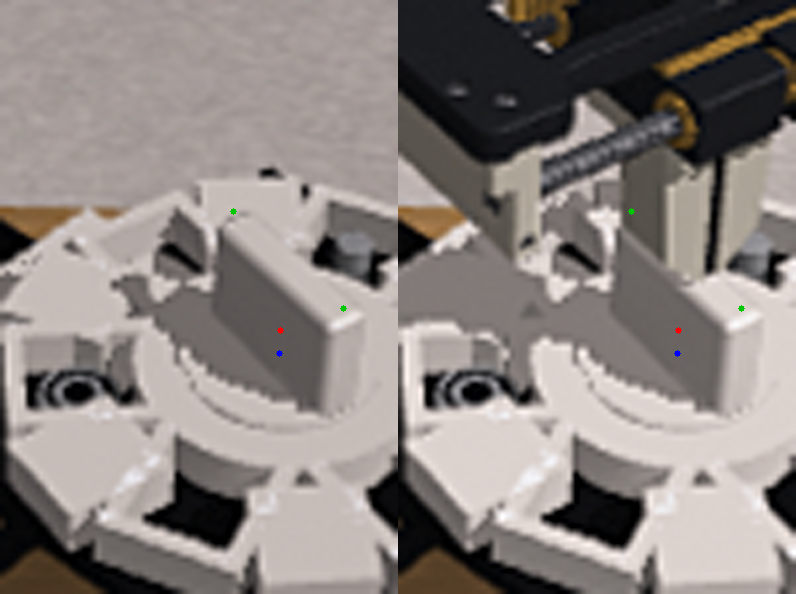

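The closed fingers cover the bar's top face with their lower edge near (685,280), so the tips look to be above or behind the bar rather than at the reported height. I'll lift clear and compare the real fingertip with its projected position.

Call:
carry_out([
  {"tx": 0,"ty": 0,"tz": 40,"rx": 0,"ry": 0,"rz": 0},
  {"tx": 0,"ty": 0,"tz": 40,"rx": 0,"ry": 0,"rz": 0},
  {"tx": 0,"ty": 0,"tz": 0,"rx": 0,"ry": 0,"rz": 0},
])

```text
time: 4.85
tool_pos: [532.1, 111.3, 188.9]
tcp_rot: [3.136, -0.009, 0.64]
contact_force: [1.0, 0.9, -0.1]
grip_width: 0.1
finger_force: 0.0
```

Run:
```python
from h import *
np.set_printoptions(precision=1,suppress=True)
o=bot.get_obs();b=bot.capture("scene");cv2.imwrite("pics/scene2.png",b[:,:,::-1]);m=bot.camera_model("scene");w=bot.camera_model("wrist")
tp=o['tool_pos'];print(tp,o['tcp_rot'],o['contact_force'],o['grip_width'])
c,s=np.cos(.64),np.sin(.64);X=np.array([c,s,0]);Y=np.array([s,-c,0])
pts=[tp,tp+9.5*X+19*Y,tp+9.5*X-19*Y,tp+[0,0,30],[0,0,0]]
P=proj(m,pts);print(P);print("wrist tcp",proj(w,[tp]))
im=b[:,:,::-1].copy()
x0,y0=235,80
c=cv2.resize(im[y0:y0+120,x0:x0+130],None,fx=5,fy=5,interpolation=cv2.INTER_CUBIC)
for p,col in zip(P[:4],[(0,0,255),(0,255,0),(0,255,0),(255,0,0)]): cv2.circle(c,tuple(int(v) for v in (p-[x0,y0]+.5)*5),3,col,-1)
cv2.imwrite("pics/f1.png",c)
```

```text
[532.1 111.3 188.9] [ 3.1 -0.   0.6] [ 1.   0.9 -0.1] 0.09193797792843365
[[301.4 129.8]
 [294.9 137.8]
 [315.8 128.6]
 [302.8 112.4]
 [250.8  66.5]]
wrist tcp [[258.1 217.2]]
```

View pics/f1.png

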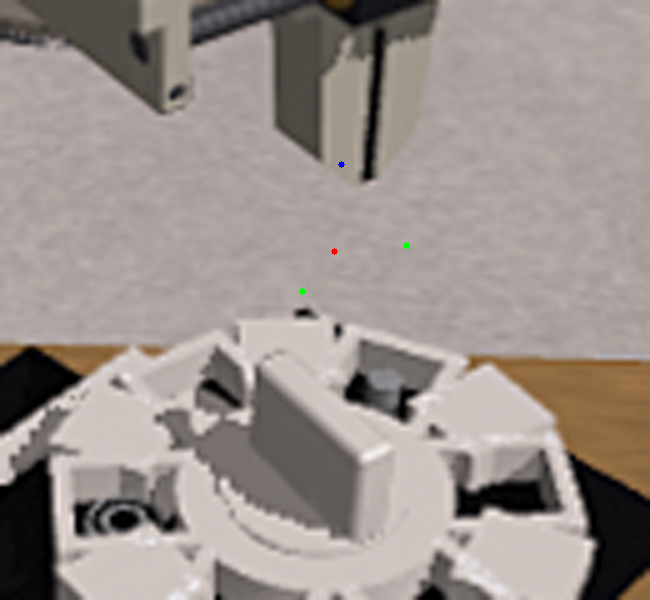

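The marks show the fingertips, seen at (368,180), about 17 px (≈30 mm) above the projected TCP in red. I'll check that against the wrist image, where the tips are 92 mm apart, and see whether the wrist model's offsets fit.

Run:
```python
from h import *
from scipy.spatial.transform import Rotation as Ro
np.set_printoptions(precision=2,suppress=True)
o=bot.get_obs();w=bot.camera_model("wrist");S=bot.camera_model("scene")
R=Ro.from_euler("xyz",o['tcp_rot']).as_matrix();tp=o['tool_pos']
Cw=R.T@(-w["R"].T@w["t"]-tp);print("cam in tool",Cw,"axis",R.T@w["R"][2],"f",w["camera_matrix"][0,0],o['time'],tp,o['tcp_rot'])
# rays of tip inner edges in tool frame from w0: separation 92
for p in[(177,222),(335,222)]:
    c,d=ray(w,p);d=R.T@d;print("ray tool",d/d[2])
    for z in(-40,-30,-20,-10,0):print(z,Cw+d*(z-Cw[2])/d[2])
# scene tip front-gap pixel at different z
for z in(180,190,200,210,220,230):
    print(z,atz(S,(235+368/5-.5,80+181/5-.5),z)-tp, R.T@(atz(S,(308.1,115.7),z)-tp))
```

```text
cam in tool [  73.33   -0.84 -186.88] axis [-0.27  0.    0.96] f 296.3839036388113 4.9 [530.58 111.16 186.08] [ 3.14 -0.01  0.64]
ray tool [-0.41 -0.29  1.  ]
-40 [ 13.03 -42.92 -40.  ]
-30 [  8.93 -45.79 -30.  ]
-20 [  4.82 -48.65 -20.  ]
-10 [  0.72 -51.52 -10.  ]
0 [ -3.39 -54.38   0.  ]
ray tool [-0.41  0.29  1.  ]
-40 [ 13.    41.67 -40.  ]
-30 [  8.9   44.56 -30.  ]
-20 [  4.79  47.46 -20.  ]
-10 [  0.68  50.35 -10.  ]
0 [-3.42 53.25  0.  ]
180 [-46.69  12.26  -6.08] [-30.16 -37.73   5.79]
190 [-32.35  10.95   3.92] [-19.39 -28.08  -4.12]
200 [-18.01   9.64  13.92] [ -8.62 -18.43 -14.03]
210 [-3.67  8.33 23.92] [  2.15  -8.79 -23.94]
220 [10.67  7.02 33.92] [ 12.93   0.86 -33.85]
230 [25.01  5.71 43.92] [ 23.7   10.51 -43.76]
```

Both views agree: the physical tips end about 30 mm behind the reported TCP, and the lateral position is right. So I'll go down to a reported z of about 74, which puts the tips near 104.

Call:
carry_out([
  {"tx": 0,"ty": 0,"tz": 0,"rx": 0,"ry": 0,"rz": 0},
  {"tx": 0,"ty": 0,"tz": 0,"rx": 0,"ry": 0,"rz": 0},
  {"tx": 0,"ty": 0,"tz": 0,"rx": 0,"ry": 0,"rz": 0},
  {"tx": 0,"ty": 0,"tz": 0,"rx": 0,"ry": 0,"rz": 0},
  {"tx": 0,"ty": 0,"tz": 0,"rx": 0,"ry": 0,"rz": 0},
  {"tx": 0,"ty": 0,"tz": -20,"rx": 0,"ry": 0,"rz": 0},
  {"tx": 0,"ty": 0,"tz": -20,"rx": 0,"ry": 0,"rz": 0},
  {"tx": 0,"ty": 0,"tz": -20,"rx": 0,"ry": 0,"rz": 0},
  {"tx": 0,"ty": 0,"tz": -10,"rx": 0,"ry": 0,"rz": 0},
  {"tx": 0,"ty": 0,"tz": 0,"rx": 0,"ry": 0,"rz": 0},
], gripper=0.3)

```text
time: 5.9
tool_pos: [528.0, 110.9, 112.0]
tcp_rot: [-3.14, 0.003, 0.64]
contact_force: [-0.3, -0.1, -0.2]
grip_width: 64.3
finger_force: 0.0
```

Call:
carry_out([
  {"tx": 0,"ty": 0,"tz": -10,"rx": 0,"ry": 0,"rz": 0},
  {"tx": 0,"ty": 0,"tz": -10,"rx": 0,"ry": 0,"rz": 0},
  {"tx": 0,"ty": 0,"tz": -10,"rx": 0,"ry": 0,"rz": 0},
  {"tx": 0,"ty": 0,"tz": -5,"rx": 0,"ry": 0,"rz": 0},
  {"tx": 0,"ty": 0,"tz": -3,"rx": 0,"ry": 0,"rz": 0},
  {"tx": 0,"ty": 0,"tz": 0,"rx": 0,"ry": 0,"rz": 0},
])

```text
time: 6.5
tool_pos: [528.7, 111.0, 75.0]
tcp_rot: [-3.141, 0.001, 0.64]
contact_force: [-0.5, 1.1, -0.5]
grip_width: 64.2
finger_force: 0.0
```

Call:
carry_out([
  {"tx": 0,"ty": 0,"tz": 0,"rx": 0,"ry": 0,"rz": 0},
  {"tx": 0,"ty": 0,"tz": 0,"rx": 0,"ry": 0,"rz": 0},
  {"tx": 0,"ty": 0,"tz": 0,"rx": 0,"ry": 0,"rz": 0},
  {"tx": 0,"ty": 0,"tz": 0,"rx": 0,"ry": 0,"rz": 0},
  {"tx": 0,"ty": 0,"tz": 0,"rx": 0,"ry": 0,"rz": 0},
  {"tx": 0,"ty": 0,"tz": 0,"rx": 0,"ry": 0,"rz": 0},
  {"tx": 0,"ty": 0,"tz": 0,"rx": 0,"ry": 0,"rz": 0},
  {"tx": 0,"ty": 0,"tz": 0,"rx": 0,"ry": 0,"rz": 0},
], gripper=0.9)

```text
time: 7.3
tool_pos: [529.9, 109.7, 75.4]
tcp_rot: [3.139, -0.0, 0.64]
contact_force: [3.6, -5.1, -2.7]
grip_width: 13.8
finger_force: 30.0
```

Gripped: 13.8 mm opening, 30 N. I'll relieve the small offset and turn clockwise by 0.817 rad.

Call:
carry_out([
  {"tx": 1,"ty": -1.3,"tz": 0,"rx": 0,"ry": 0,"rz": -0.03},
  {"tx": 0,"ty": 0,"tz": 0,"rx": 0,"ry": 0,"rz": -0.07},
  {"tx": 0,"ty": 0,"tz": 0,"rx": 0,"ry": 0,"rz": -0.07},
  {"tx": 0,"ty": 0,"tz": 0,"rx": 0,"ry": 0,"rz": -0.07},
  {"tx": 0,"ty": 0,"tz": 0,"rx": 0,"ry": 0,"rz": -0.07},
  {"tx": 0,"ty": 0,"tz": 0,"rx": 0,"ry": 0,"rz": -0.07},
  {"tx": 0,"ty": 0,"tz": 0,"rx": 0,"ry": 0,"rz": -0.07},
])

```text
time: 8.0
tool_pos: [529.4, 110.7, 75.4]
tcp_rot: [-3.14, 0.001, 0.186]
contact_force: [-1.2, 3.9, 1.7]
grip_width: 13.6
finger_force: 30.0
```

Call:
carry_out([
  {"tx": 0,"ty": 0,"tz": 0,"rx": 0,"ry": 0,"rz": -0.07},
  {"tx": 0,"ty": 0,"tz": 0,"rx": 0,"ry": 0,"rz": -0.07},
  {"tx": 0,"ty": 0,"tz": 0,"rx": 0,"ry": 0,"rz": -0.07},
  {"tx": 0,"ty": 0,"tz": 0,"rx": 0,"ry": 0,"rz": -0.07},
  {"tx": 0,"ty": 0,"tz": 0,"rx": 0,"ry": 0,"rz": -0.06},
  {"tx": 0,"ty": 0,"tz": 0,"rx": 0,"ry": 0,"rz": -0.03},
  {"tx": 0,"ty": 0,"tz": 0,"rx": 0,"ry": 0,"rz": 0},
  {"tx": 0,"ty": 0,"tz": 0,"rx": 0,"ry": 0,"rz": 0},
])

```text
time: 8.8
tool_pos: [529.4, 111.6, 75.4]
tcp_rot: [-3.139, 0.001, -0.181]
contact_force: [-1.6, 8.0, 1.1]
grip_width: 14.1
finger_force: 30.0
```

Yaw is -0.181 rad against a target of -0.177. I'll release and lift.

Call:
carry_out([
  {"tx": 0,"ty": 0,"tz": 0,"rx": 0,"ry": 0,"rz": 0},
  {"tx": 0,"ty": 0,"tz": 0,"rx": 0,"ry": 0,"rz": 0},
  {"tx": 0,"ty": 0,"tz": 0,"rx": 0,"ry": 0,"rz": 0},
  {"tx": 0,"ty": 0,"tz": 0,"rx": 0,"ry": 0,"rz": 0},
  {"tx": 0,"ty": 0,"tz": 0,"rx": 0,"ry": 0,"rz": 0},
  {"tx": 0,"ty": 0,"tz": 10,"rx": 0,"ry": 0,"rz": 0},
  {"tx": 0,"ty": 0,"tz": 20,"rx": 0,"ry": 0,"rz": 0},
  {"tx": 0,"ty": 0,"tz": 30,"rx": 0,"ry": 0,"rz": 0},
  {"tx": 0,"ty": 0,"tz": 20,"rx": 0,"ry": 0,"rz": 0},
  {"tx": 0,"ty": 0,"tz": 0,"rx": 0,"ry": 0,"rz": 0},
  {"tx": 0,"ty": 0,"tz": 0,"rx": 0,"ry": 0,"rz": 0},
], gripper=0.45)

```text
time: 9.9
tool_pos: [529.9, 109.7, 155.7]
tcp_rot: [-3.141, -0.001, -0.18]
contact_force: [-0.5, -0.4, -0.3]
grip_width: 50.4
finger_force: 0.0
```

Call:
carry_out([
  {"tx": -1.6,"ty": -12.5,"tz": 0,"rx": 0,"ry": 0,"rz": 0.105},
  {"tx": -1.6,"ty": -12.5,"tz": 0,"rx": 0,"ry": 0,"rz": 0.105},
  {"tx": -1.6,"ty": -12.5,"tz": 0,"rx": 0,"ry": 0,"rz": 0.105},
  {"tx": -1.6,"ty": -12.5,"tz": 0,"rx": 0,"ry": 0,"rz": 0.105},
  {"tx": -1.6,"ty": -12.5,"tz": 0,"rx": 0,"ry": 0,"rz": 0.105},
  {"tx": -1.6,"ty": -12.5,"tz": 0,"rx": 0,"ry": 0,"rz": 0.105},
  {"tx": -1.6,"ty": -12.5,"tz": 0,"rx": 0,"ry": 0,"rz": 0.105},
  {"tx": -1.6,"ty": -12.5,"tz": 0,"rx": 0,"ry": 0,"rz": 0.105},
  {"tx": -1.6,"ty": -12.5,"tz": 0,"rx": 0,"ry": 0,"rz": 0.105},
  {"tx": -1.6,"ty": -12.5,"tz": 0,"rx": 0,"ry": 0,"rz": 0.105},
  {"tx": 0,"ty": 0,"tz": 0,"rx": 0,"ry": 0,"rz": 0},
  {"tx": 0,"ty": 0,"tz": 0,"rx": 0,"ry": 0,"rz": 0},
], gripper=1)

```text
time: 11.1
tool_pos: [513.4, -15.1, 154.5]
tcp_rot: [-3.14, 0.001, 0.866]
contact_force: [0.6, 0.4, -0.4]
grip_width: 0.6
finger_force: 0.0
```

Run:
```python
from h import *
np.set_printoptions(precision=1,suppress=True)
o=bot.get_obs();m=bot.camera_model("wrist");a=bot.capture("wrist");t=bot.capture("top");s=bot.capture("scene")
print(o['time'],o['tool_pos'],o['tcp_rot'],o['contact_force'],o['grip_width'])
c=np.array([529.4,111.3]);ex=np.array([.644,.765]);ey=np.array([-.765,.644])
dz=np.append(c-61.5*ex,80);pd=np.append(c-106*ex-68*ey,76);print(dz,pd,"to go",pd-o['tool_pos'])
S=bot.camera_model("scene");print("scene",proj(S,[dz,pd,o['tool_pos']+[0,0,30]]),"top",proj(bot.camera_model("top"),[dz,pd]),"wrist",proj(m,[dz,pd]))
A=cv2.resize(t[110:300,125:335],(400,362),interpolation=cv2.INTER_CUBIC);B=cv2.resize(s[90:240,190:356],(400,362),interpolation=cv2.INTER_CUBIC)
W=cv2.resize(a[:200,:],(608,237),interpolation=cv2.INTER_CUBIC);out=np.zeros((600,800,3),np.uint8);out[:362,:400]=A;out[:362,400:]=B;out[363:600,:608]=W
cv2.imwrite("pics/g1.png",out[:,:,::-1])
```

```text
11.1 [513.4 -15.1 154.5] [-3.1  0.   0.9] [ 0.6  0.4 -0.4] 0.6187130669330506
[489.8  64.3  80. ] [513.2 -13.6  76. ] to go [ -0.2   1.5 -78.5]
scene [[268.9 165.5]
 [222.2 175.2]
 [216.1 122.6]] top [[248.3 221.6]
 [303.1 204.4]] wrist [[178.  138.4]
 [255.5 185.6]]
```

View pics/g1.png

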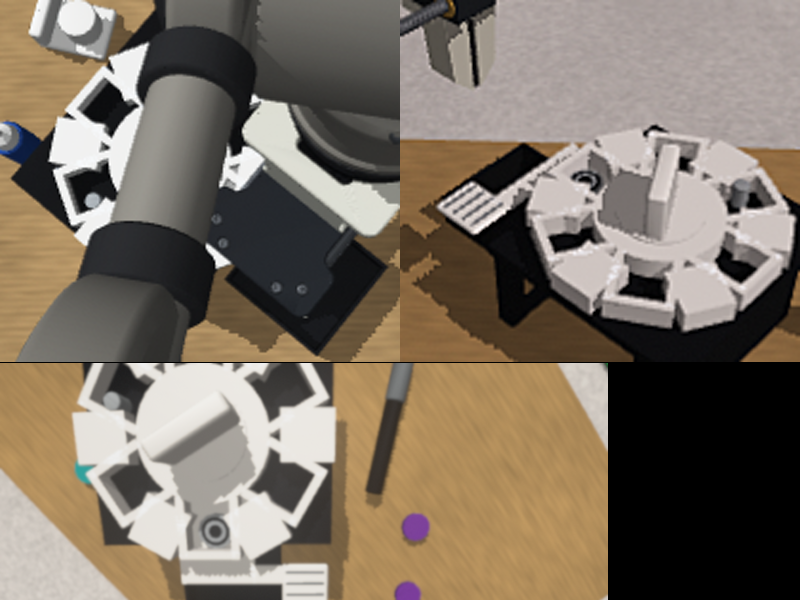

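The wrist crop shows the bearing in its pocket at (181,141) px, against the expected dosing point at (178,138), which is within about 3 mm and square over the flap. The pin's pocket is well away, at the upper left. The gripper is shut above the pad, so I'll go down to it.

Call:
carry_out([
  {"tx": 0,"ty": 1,"tz": -30,"rx": 0,"ry": 0,"rz": 0},
  {"tx": 0,"ty": 0,"tz": -30,"rx": 0,"ry": 0,"rz": 0},
  {"tx": 0,"ty": 0,"tz": -25,"rx": 0,"ry": 0,"rz": 0},
  {"tx": 0,"ty": 0,"tz": -10,"rx": 0,"ry": 0,"rz": 0},
  {"tx": 0,"ty": 0,"tz": 0,"rx": 0,"ry": 0,"rz": 0},
])

```text
time: 11.75
tool_pos: [513.1, -13.8, 59.3]
tcp_rot: [-3.139, 0.001, 0.87]
contact_force: [-1.0, -0.7, -0.1]
grip_width: 0.8
finger_force: 0.0
```

Call:
carry_out([
  {"tx": 0,"ty": 0,"tz": -5,"rx": 0,"ry": 0,"rz": 0},
  {"tx": 0,"ty": 0,"tz": -5,"rx": 0,"ry": 0,"rz": 0},
  {"tx": 0,"ty": 0,"tz": -5,"rx": 0,"ry": 0,"rz": 0},
  {"tx": 0,"ty": 0,"tz": 0,"rx": 0,"ry": 0,"rz": 0},
  {"tx": 0,"ty": 0,"tz": 0,"rx": 0,"ry": 0,"rz": 0},
])

```text
time: 12.25
tool_pos: [514.3, -14.4, 45.8]
tcp_rot: [3.141, -0.0, 0.87]
contact_force: [0.1, -0.5, 2.9]
grip_width: 0.4
finger_force: 1.1
```

Contact came at a reported z of about 46, as predicted. I'll press on in small steps.

Call:
carry_out([
  {"tx": 0,"ty": 0,"tz": -5,"rx": 0,"ry": 0,"rz": 0},
  {"tx": 0,"ty": 0,"tz": -5,"rx": 0,"ry": 0,"rz": 0},
  {"tx": 0,"ty": 0,"tz": -5,"rx": 0,"ry": 0,"rz": 0},
  {"tx": 0,"ty": 0,"tz": -5,"rx": 0,"ry": 0,"rz": 0},
  {"tx": 0,"ty": 0,"tz": -5,"rx": 0,"ry": 0,"rz": 0},
  {"tx": 0,"ty": 0,"tz": -3,"rx": 0,"ry": 0,"rz": 0},
  {"tx": 0,"ty": 0,"tz": 0,"rx": 0,"ry": 0,"rz": 0},
])

```text
time: 12.95
tool_pos: [513.5, -14.4, 16.8]
tcp_rot: [-3.141, 0.001, 0.87]
contact_force: [-0.4, -1.8, 3.4]
grip_width: 0.6
finger_force: 1.7
```

Call:
carry_out([
  {"tx": 0,"ty": 0,"tz": -3,"rx": 0,"ry": 0,"rz": 0},
  {"tx": 0,"ty": 0,"tz": -3,"rx": 0,"ry": 0,"rz": 0},
  {"tx": 0,"ty": 0,"tz": -2,"rx": 0,"ry": 0,"rz": 0},
  {"tx": 0,"ty": 0,"tz": 0,"rx": 0,"ry": 0,"rz": 0},
])

```text
time: 13.35
tool_pos: [513.8, -14.4, 9.1]
tcp_rot: [-3.142, 0.0, 0.87]
contact_force: [-1.5, -1.6, 4.1]
grip_width: 0.4
finger_force: 1.8
```

Call:
carry_out([
  {"tx": 0,"ty": 0,"tz": -2,"rx": 0,"ry": 0,"rz": 0},
  {"tx": 0,"ty": 0,"tz": -2,"rx": 0,"ry": 0,"rz": 0},
  {"tx": 0,"ty": 0,"tz": 0,"rx": 0,"ry": 0,"rz": 0},
  {"tx": 0,"ty": 0,"tz": 0,"rx": 0,"ry": 0,"rz": 0},
  {"tx": 0,"ty": 0,"tz": 0,"rx": 0,"ry": 0,"rz": 0},
  {"tx": 0,"ty": 0,"tz": 0,"rx": 0,"ry": 0,"rz": 0},
  {"tx": 0,"ty": 0,"tz": 0,"rx": 0,"ry": 0,"rz": 0},
])

```text
time: 14.05
tool_pos: [513.8, -14.4, 5.3]
tcp_rot: [-3.142, 0.0, 0.87]
contact_force: [0.0, -1.9, 3.0]
grip_width: 0.3
finger_force: 1.8
```

Run:
```python
from h import *
np.set_printoptions(precision=1,suppress=True)
s=bot.capture("scene");s0=cv2.imread("pics/scene0.png")[:,:,::-1]
cv2.imwrite("pics/scene3.png",s[:,:,::-1])
S=bot.camera_model("scene");c=np.array([529.4,111.3]);ex=np.array([.644,.765])
u,v=proj(S,[np.append(c-61.5*ex,80)])[0].round().astype(int)
print(u,v);print(cv2.cvtColor(s,cv2.COLOR_RGB2GRAY)[v-8:v+10,u-10:u+12])
```

```text
269 165
[[209 205 194 186 188 189 189 193 182  92 102 106 106 106 104 103 109 160
  209 214 221 219]
 [198 189 187 188 189 189 190 195 183  95 103 106 106 106 106 105  95  93
  168 214 210 215]
 [186 188 188 189 189 190 193 196 177 103 109 108 105 106 106 107  99  90
  158 206 194 180]
 [188 188 188 190 192 194 187 175 140 114 116 115 110 108 106 106 101  74
  108 189 184 166]
 [187 188 191 195 198 177 128 109 111 115 115 117 116 116 111 107 102  76
  109 183 188 158]
 [190 191 193 187 168  94  64 114 113 121 120 119 120 118 117 111 102  80
   94 133 166 108]
 [204 198 171  94   2   1  35  50  71 113 122 121 119 118 117 116 108  85
   96 117 115 118]
 [213 205 147  35   0   0   0   7  46  69 116 114 112 112 122 120 117 101
   99 122 121 120]
 [220 212 211 165 112 121 104  94  65  70  44  53  55  69 108 103 106 114
  109 122 120 120]
 [216 212 212 220 229 234 228 220 184 158   0  36  55  56  51  78 120 108
  123 121 121 121]
 [209 216 207 211 218 213 213 217 220 193   0  10  43  63  76 158 202 117
  120 121 120 120]
 [207 207 207 207 210 224 222 226 213 184  62  51  73  90 147 193 112 117
  119 121 120 120]
 [207 207 208 206 211 225 225 237 222 209 167 127  90 134 210 192 113 119
  119 121 120 120]
 [207 207 208 207 206 208 217 217 214 216 221 209 155 200 205 105 115 120
  121 120 121 120]
 [208 208 207 207 207 207 209 199 169 202 212 216 224 244 201 106 118 119
  120 120 121 121]
 [208 207 207 208 208 208 210 183  77 125 175 202 210 212 201 107 117 120
  119 120 119 121]
 [207 208 208 207 208 209 209 179  88 105 116 175 212 214 202 107 118 120
  121 120 121 120]
 [207 207 207 208 207 209 206 178 152 176 183 212 211 214 202 107 118 120
  121 120 120 121]]
```

Call:
carry_out([
  {"tx": 0,"ty": 0,"tz": -2,"rx": 0,"ry": 0,"rz": 0},
  {"tx": 0,"ty": 0,"tz": -1,"rx": 0,"ry": 0,"rz": 0},
  {"tx": 0,"ty": 0,"tz": 0,"rx": 0,"ry": 0,"rz": 0},
  {"tx": 0,"ty": 0,"tz": 0,"rx": 0,"ry": 0,"rz": 0},
  {"tx": 0,"ty": 0,"tz": 0,"rx": 0,"ry": 0,"rz": 0},
])

```text
time: 14.6
tool_pos: [513.9, -14.3, 2.3]
tcp_rot: [-3.142, 0.0, 0.87]
contact_force: [-0.3, -0.9, 2.7]
grip_width: 0.5
finger_force: 1.9
```

Call:
carry_out([
  {"tx": 0,"ty": 0,"tz": 5,"rx": 0,"ry": 0,"rz": 0},
  {"tx": 0,"ty": 0,"tz": 10,"rx": 0,"ry": 0,"rz": 0},
  {"tx": 0,"ty": 0,"tz": 10,"rx": 0,"ry": 0,"rz": 0},
  {"tx": 0,"ty": 0,"tz": 10,"rx": 0,"ry": 0,"rz": 0},
  {"tx": 0,"ty": 0,"tz": 10,"rx": 0,"ry": 0,"rz": 0},
  {"tx": 0,"ty": 0,"tz": 20,"rx": 0,"ry": 0,"rz": 0},
  {"tx": 0,"ty": 0,"tz": 40,"rx": 0,"ry": 0,"rz": 0},
  {"tx": 0,"ty": 0,"tz": 45,"rx": 0,"ry": 0,"rz": 0},
  {"tx": -10,"ty": -40,"tz": 0,"rx": 0,"ry": 0,"rz": 0},
  {"tx": -10,"ty": -40,"tz": 0,"rx": 0,"ry": 0,"rz": 0},
  {"tx": -10,"ty": -40,"tz": 0,"rx": 0,"ry": 0,"rz": 0},
  {"tx": 0,"ty": 0,"tz": 0,"rx": 0,"ry": 0,"rz": 0},
])

```text
time: 15.8
tool_pos: [483.3, -138.0, 153.1]
tcp_rot: [3.14, 0.0, 0.865]
contact_force: [-0.1, 1.2, -0.4]
grip_width: 0.8
finger_force: 0.0
```

```bash
cat > chk.py <<'E'
from h import *
np.set_printoptions(precision=1,suppress=True,linewidth=250)
o=bot.get_obs();m=bot.camera_model("wrist");a=bot.capture("wrist");t=bot.capture("top")
print(o['time'],o['tool_pos'],o['tcp_rot'],o['contact_force'])
c=np.array([529.4,111.3]);ex=np.array([.644,.765]);ey=np.array([-.765,.644])
loc=lambda x,y,z:np.append(c+x*ex+y*ey,z)
# rectify to dispenser-local planes, 3 mm cells
def grid(img,m,xs,ys,z):
    P=proj(m,[loc(x,y,z) for x in xs for y in ys]).astype(np.float32)
    return cv2.remap(cv2.cvtColor(img,cv2.COLOR_RGB2GRAY),P[:,0].reshape(len(xs),-1),P[:,1].reshape(len(xs),-1),cv2.INTER_LINEAR)
for n,im,mm in(("wrist",a,m),("top",t,bot.camera_model("top"))):
    print(n,"tray (x -165..-75 rows, y -45..45)");print(grid(im,mm,np.arange(-168,-72,5),np.arange(-45,46,5),8))
    print(n,"pocket");print(grid(im,mm,np.arange(-80,-40,4),np.arange(-20,21,4),84))
    print(n,"pin");f=np.deg2rad(106);p=-61.5*np.array([1,0]);
    print(grid(im,mm,31+np.arange(-78,-40,4)*0+np.arange(-20,20,4)[0:1],[0],94)) if 0 else None
E
python3 chk.py
```

```text
15.8 [ 483.3 -138.   153.1] [3.1 0.  0.9] [-0.1  1.2 -0.4]
wrist tray (x -165..-75 rows, y -45..45)
[[ 47  50  46  45  45  45  44  44  43  43  43  48  49  51  51  53  48  47  47]
 [ 46  49  46  46  45  44  44  44  43  43  42  44  49  50  51  51  47  45  46]
 [ 48  52  47  46  45  44  44  44  43  42  42  43  42  46  50  50  46  45  45]
 [ 49  53  48  47  47  45  44  44  42  43  42  41  43  44  44  49  46  45  44]
 [ 49  50  49  48  47  46  45  45  43  43  43  43  42  43  44  45  45  44  43]
 [ 52  52  52  50  49  48  47  45  45  45  43  44  43  44  44  45  46  44  43]
 [ 53  53  53  52  51  49  48  47  44  45  44  45  44  43  45  44  46  43  44]
 [ 54  55  55  53  52  51  50  49  48  47  46  46  45  45  45  45  46  43  44]
 [ 82  81  76  55  53  53  51  50  49  48  48  46  47  46  46  47  46  44  44]
 [239 239 237  66  56  54  54  54  60  58  49  48  48  49  48  47  47  45  44]
 [174 172 222  65  57  55  64 108  84  79 102  51  49  48  48  48  47  44  44]
 [240 240 237  67  58  57  95  79 106  95  88  87  50  50  50  49  49  45  44]
 [215 213 229  67  60  58 106  92  62  54 111  97  5
[... 2484 characters left out ...]
42 142 142 143 142 142 142 142 142  65  10  11  36]
 [ 73  76  90 142 128 129 132 131 128 131 126 131 132 134 143 105  72  74  76]
 [109 218 209 135 231 225 225 225 225 225 225 225 225 229 141 214 219  78  71]]
top pocket
[[228 224 225 225 223 224 224 225 224 223 226]
 [228 200 225 225 225 225 225 225 191 214 228]
 [224 157 224 225 226 225 225 164 143 190 224]
 [224 159 224 225 224 221 142 142 143 188 226]
 [228 155 213 224 182 142 142 142 142 191 230]
 [229 134 157 142 141 141 142 142 141 182 230]
 [229 216 127 141 141 141 142 142 140 229 225]
 [232 224 144 141 141 142 141 142 178 228 225]
 [229 151 141 141 142 142 141 141 142 207 226]
 [224 143 138 123 105 107  99 129 137 198 223]]
top pin
```

Both views show the bearing's ring on the tray floor at local (-108, 0). Its pocket is empty, the flap is shut and the arm is clear. Handing in.

```bash
python3 -c "
from plant import bot
print(bot.close_job())"
```

```text
the job is handed in; nothing more can be done
None
```

I handed the job in at about 16 s of the 45 s allowed: both cameras showed the bearing lying in the catch tray and its pocket empty with the flap shut; the pin was last seen in its pocket just before the press, and I did not recheck it afterwards.

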